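Close one tray, draw out the drill tray

ROBOT

A 7-joint arm with a two-finger parallel gripper is mounted at the origin on the work surface. World frame = base frame: x ahead of the robot, y to its left, z up, the work surface at z = 0. Lengths are in m, angles in rad, forces in N, time in s.
With the tool pointing down it reaches from about 0.4 to 0.875 m from the base axis. Payload 4.4 kg.
Tool frame: the origin (TCP) lies midway between the tips of the shut fingers; the grasp point (between the pads) lies r.grasp_offset behind it (r.grasp_offset is the distance from the TCP to the grasp point, in m); y points along the fingers, x is the direction in which the jaws open and shut, and the axes are right-handed (so a half turn about y gives the same grasp; the last joint's range is limited). The gripper opens to 85 mm and grips with 20 to 120 N. Pads are 22 mm wide; open, the fingers measure 114 mm over their backs; the gripper's body (76 mm by 85 mm) begins 54 mm behind the grasp point. The pads swing forward as they close: fully open they stand 13 mm farther back than shut.
Start: joints at [-1.368, 0.628, 0.038, 1.517, -0.027, 0.996, -0.02], TCP at [0.173, 0.627, 0.231] pointing down, gripper open.
Joint ranges: [-3.06, 3.06], [-0.37, 2.12], [-1.25, 1.32], [0.18, 2.47], [-1.1, 4.24], [0.23, 1.98], [-2.94, 2.94]. Speed limits (rad/s): [2.57, 2.57, 3.14, 3.14, 3.14, 3.14, 3.14].

INTERFACE

Orientations are given as a rotation vector (axis times angle).
In Python, from bench import r gives the robot as it stands.
- The arm moves only by the shell command python3 -m pendant 'ROWS' [FORCE]. ROWS is JSON, a list of rows, each a list of 7 numbers: the shift along the tool's x, y, z in m, then the turn, a rotation vector about the tool's x, y, z in rad, then the finger opening in m, from 0 to 0.0854. A call has 1 to 5 rows; each row shifts and turns the commanded pose from where the row before left it, along the tool's axes as they then stand; what a row does not reach is not made up. A row lasts 1/8 s, in which the tool goes at most 62.5 mm and 10.7 degrees, less where a joint would pass 70% of its speed; a pose out of reach is approached as far as the arm can. A call with a gripper value outside its range is refused whole. The fingers move at their own pace and stop on an object; FORCE is the grip in N (left out, the last holds). Time passes only in rows, so rows that do not move let the fingers close. It gives the time, the measured TCP pose, the force and the opening at its end, in the units of the state.
- r.get_state(): the state, without advancing time (a new reading comes with each control period).
- r.get_image(name): name is "scene" or "top" or "wrist"; returns the picture (400x640x3 uint8, blue, green, red); there is no depth.
- r.camera_model(name): a dict with "fx", "fy", "cx", "cy" (pixels), "k1" (the pictures are not rectified: a ray, as slopes to the right and down, at radius r is drawn at 1 + k1 r^2 times it, then the intrinsics apply), "R" (3x3) and "t" (3): a world point X has camera coordinates R X + t. Camera axes: x right, y down, z forward; pixel columns grow to the right and rows downward; lengths in m; the calibration is good to about 2 mm. A picture is of the moment at which its call begins: read the wrist's pose just before it. camera_model takes no time and is no camera call; for the wrist camera it gives the pose at the moment of the call.
- r.close_job(): hands the job in, once; it reports no verdict.
The state is a dict: "clock": time; "joint_positions": joint angles; "qd": joint speeds; "effort": joint torques, N m; "ee_pos": TCP position; "ee_rot": TCP orientation; "contact_force": force on the tool from outside, world axes, zero at the start; "moment": the same for the moment, N m; "gripper_width": finger opening in m.
Only numpy, scipy, OpenCV 4.12 (cv2) and the standard library are available. Lean on these libraries where they do the work, as an engineer would, in place of code of your own. Each camera call takes 0.05 s, during which the arm holds its last target. There are 200 camera calls.

TASK

Only one tray of the workshop set may stand open. First push the open blue-lipped tray fully home with the fingertips; then hook a fingertip behind the lip of the yellow-lipped tray and draw it out along its rails fully to its stop, leaving it there. Do not pinch either lip, and leave every loose thing on the bench and on the cases where it is.

Things in the scene. Friction and masses are not known exactly. Their poses are not given: they have to be found in the camera images.
- yellow_tray (a joint): travel of the yellow-lipped tray in m: 0 = fully home in its case, 0.110 = fully out at its stop; 0 to 0.015 at the start. Slides level along -x of its case, stays where left, 2 N of friction, 0.35 to 0.7 kg. Grey tray, open above: floor top 14 mm above the bench, side walls 34 mm high and 126 mm apart inside, a divider (top 28 mm above the bench) 69 mm behind the lip's rear face.
- yellow_lip (a point): midpoint of the top edge of the yellow tray's lip, 50 mm above the bench; moves with the tray. Its x axis points level from the lip into the case (drawing out is -x, pushing home +x), y runs along the lip, z is up. The lip is an upright wall 136 mm long; its rear face lies 2.5 mm behind this point (+x), its front face 7.5 mm before it (-x).
- yellow_case: fixed white steel case of the yellow-lipped tray, 200 (x) x 160 (y) x 70 mm high, origin centre of its underside, open at its -x side, where the grey tray with the yellow lip stands out; a yellow tag on its front top edge. Tray home: the case's front edge is 46 mm behind the lip's rear face, a free slot open above.
- blue_tray (a joint): travel of the blue-lipped tray in m: 0 = fully home in its case, 0.110 = fully out at its stop; left open, 0.055 to 0.100, at the start. Slides level along -x of its case, stays where left, 2 N of friction, 0.35 to 0.7 kg. Grey tray, open above: floor top 14 mm above the bench, side walls 34 mm high and 126 mm apart inside, a divider (top 28 mm above the bench) 69 mm behind the lip's rear face.
- blue_lip (a point): midpoint of the top edge of the blue tray's lip, 50 mm above the bench; moves with the tray. Its x axis points level from the lip into the case (drawing out is -x, pushing home +x), y runs along the lip, z is up. The lip is an upright wall 136 mm long; its rear face lies 2.5 mm behind this point (+x), its front face 7.5 mm before it (-x).
- blue_case: fixed white steel case of the blue-lipped tray, 200 (x) x 160 (y) x 70 mm high, origin centre of its underside, open at its -x side, where the grey tray with the blue lip stands out; a blue tag on its front top edge. Tray home: the case's front edge is 46 mm behind the lip's rear face, a free slot open above.
- oil_bottle: amber oil bottle, red cap, 38 mm wide, 85 mm tall, standing on top of the yellow tray's case, towards its back, loose; to be left alone
- screw_jar: clear jar with steel cap, 48 mm wide, 55 mm tall, standing on top of the blue tray's case, towards its back, loose; to be left alone
- work_block: bare aluminium block 60 x 35 x 25 mm lying on the bench left of the trays, loose; to be left alone
- screwdriver: orange-handled screwdriver lying on the bench at the left, loose; to be left alone
- hammer: wooden-handled hammer lying on the bench at the right, loose; to be left alone
- pencil_cup: green plastic cup, 72 mm wide, 90 mm tall, standing at the left, loose; to be left alone
- paint_tin: tin with a red label, 80 mm wide, 90 mm tall, standing at the right, loose; to be left alone

How it is judged:
By the outcome, as a careful person would: the job done as asked, in the order asked, and still so for the second after the job is handed in, with the robot touching nothing.
It also fails if it takes over 45 s, if anything falls off the work surface, if the arm or the gripper's body presses on something with over 40 N, if the wrist force passes 120 N, or if a joint passes its speed limit or range.

## Working session

There is one attempt and no reset: what is moved stays moved. The work goes in short steps, Python scripts to look and compute and a shell command to move; the robot and the scene stay as the last step left them, time stands still between calls to the robot, and variables do not carry over. Pictures are saved under pics/ and viewed, about 8 in all and at most 12, crops included, and the job is handed in when it is done.

```bash
mkdir -p pics; ls; python3 - <<'E'
from bench import r
import cv2
s=r.get_state();print({k:s[k] for k in('clock','ee_pos','ee_rot','gripper_width','contact_force')},r.grasp_offset)
for n in('top','scene'):
    cv2.imwrite(f'pics/{n}0.png',r.get_image(n)); print(n,r.camera_model(n))
E
```

```text
pics
{'clock': 0.0, 'ee_pos': array([0.17243659, 0.62608769, 0.23039548]), 'ee_rot': array([-1.32562028, -1.00791432,  1.01031323]), 'gripper_width': 0.08532818059963107, 'contact_force': array([-0.5929441 ,  0.49346535, -0.17247735])} 0.0187
top {'fx': 413.0469244192203, 'fy': 413.0469244192203, 'cx': 318.26174467623815, 'cy': 194.0881684272597, 'k1': -0.09329938245321769, 'R': array([[ 0.02215   , -0.99948931, -0.02303241],
       [-0.9823736 , -0.01748197, -0.1861088 ],
       [ 0.1856111 ,  0.02674874, -0.98225914]]), 't': array([-0.01427396,  0.55712553,  1.00725198])}
scene {'fx': 376.43195863035726, 'fy': 376.43195863035726, 'cx': 325.83433156813675, 'cy': 202.28041702593063, 'k1': 0.020270501983853977, 'R': array([[ 0.6787914 ,  0.73430063,  0.00669443],
       [ 0.61393958, -0.56248016, -0.55379984],
       [-0.40289009,  0.38002455, -0.83262292]]), 't': array([-0.37415531, -0.33107979,  1.29337241])}
```

View pics/top0.png

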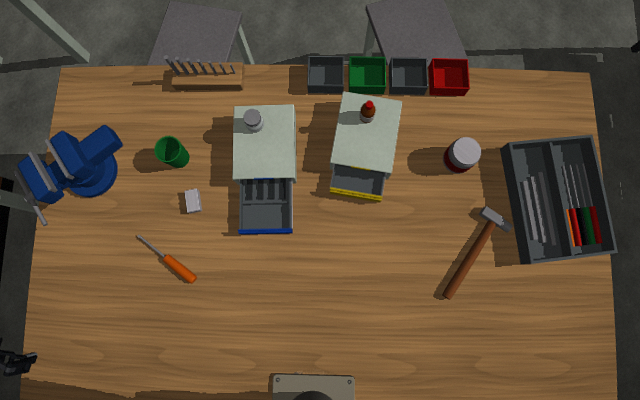

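View pics/scene0.png

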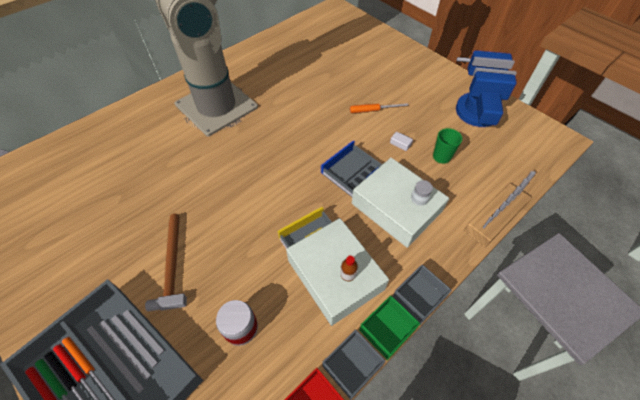

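The top view shows the blue lip around (265,232), the yellow lip around (356,195) and both cases. I'll enlarge that region to read the lip ends.

```bash
python3 - <<'E'
import cv2
i=cv2.imread('pics/top0.png')[90:240,220:420]
cv2.imwrite('pics/top0c.png',cv2.resize(i,None,fx=4,fy=4,interpolation=cv2.INTER_CUBIC))
E
```

```text
(no output)
```

View pics/top0c.png

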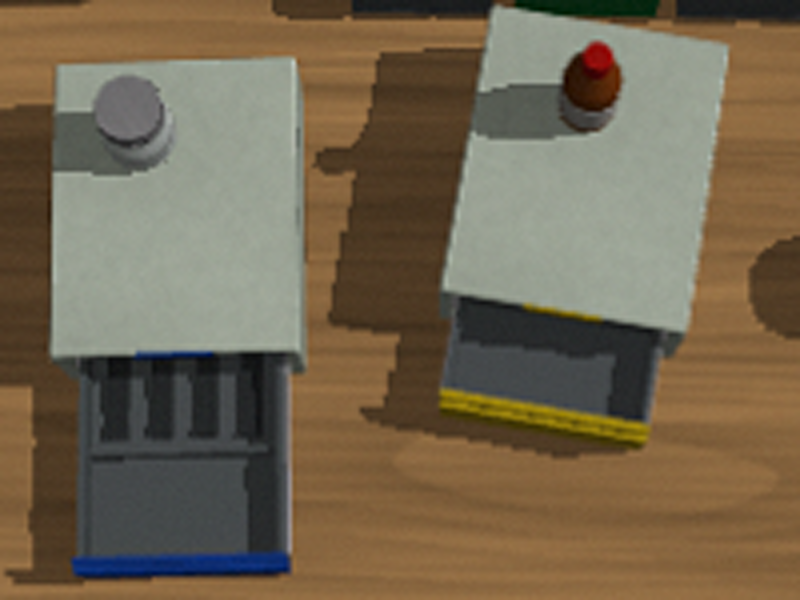

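The blue lip's rear top edge runs (76,559)–(290,553) in the crop. The yellow one runs (442,390)–(650,424). The blue case top corners are (56,67), (296,58), (300,354), (53,356), and the yellow ones are (494,6), (729,44), (686,333), (443,292).

```bash
cat > h.py <<'E'
import numpy as np, cv2
from scipy.spatial.transform import Rotation as Ro
def ray(cm,uv,z):
    K=np.array([[cm['fx'],0,cm['cx']],[0,cm['fy'],cm['cy']],[0,0,1]])
    p=cv2.undistortPoints(np.array(uv,float).reshape(-1,1,2),K,np.array([cm['k1'],0,0,0.])).reshape(-1,2)
    R=np.array(cm['R']);C=-R.T@cm['t']; d=np.c_[p,np.ones(len(p))]@R
    return C+d*((z-C[2])/d[:,2])[:,None]
def proj(cm,X):
    K=np.array([[cm['fx'],0,cm['cx']],[0,cm['fy'],cm['cy']],[0,0,1]])
    return cv2.projectPoints(np.array(X,float).reshape(-1,1,3),cv2.Rodrigues(np.array(cm['R']))[0],np.array(cm['t']),K,np.array([cm['k1'],0,0,0.]))[0].reshape(-1,2)
E
python3 - <<'E'
from h import *
from bench import r
cm=r.camera_model('top')
cv=lambda l:[((a-1.5)/4+220,(b-1.5)/4+90) for a,b in l]
np.set_printoptions(precision=4,suppress=True)
for n,lip,case in(('blue',[(76,557),(290,553)],[(56,67),(296,58),(300,354),(53,356)]),('yel',[(442,390),(650,424)],[(494,6),(729,44),(686,333),(443,292)])):
    L=ray(cm,cv(lip),.05);P=ray(cm,cv(case),.07)
    bx=(P[0]+P[1]-P[2]-P[3])/2;by=(P[0]+P[3]-P[1]-P[2])/2
    print(n,'\n',L,np.linalg.norm(L[0]-L[1]),'\n',P,'\ncentre',P.mean(0),'len',np.linalg.norm(bx),np.linalg.norm(by),'yaw',np.degrees([np.arctan2(bx[1],bx[0]),np.arctan2(-by[0],by[1]),np.arctan2(-(L[0]-L[1])[0],(L[0]-L[1])[1])]))
    th=np.arctan2(bx[1],bx[0])*.7+np.arctan2(-by[0],by[1])*.3;u=np.array([np.cos(th),np.sin(th),0])
    c=P.mean(0);m=L.mean(0)
    print('home rear-lip', c-u*.146,' travel',(c-u*.1-m)@u-.046,'lip mid',m)
s=r.get_state();print(Ro.from_rotvec(s['ee_rot']).as_matrix())
E
```

```text
blue 
 [[0.4638 0.1981 0.05  ]
 [0.4693 0.0613 0.05  ]] 0.13694501549948698 
 [[0.7876 0.227  0.07  ]
 [0.795  0.067  0.07  ]
 [0.5942 0.0574 0.07  ]
 [0.5903 0.2161 0.07  ]] 
centre [0.6918 0.1419 0.07  ] len 0.19929826118330687 0.15945534409720047 yaw [2.9476 2.0285 2.3143]
home rear-lip [0.5459 0.1351 0.07  ]  travel 0.07956351164030619 lip mid [0.4665 0.1297 0.05  ]
yel 
 [[ 0.5765 -0.0332  0.05  ]
 [ 0.5566 -0.167   0.05  ]] 0.13520415463244034 
 [[ 0.8337 -0.0636  0.07  ]
 [ 0.8094 -0.2192  0.07  ]
 [ 0.6121 -0.1877  0.07  ]
 [ 0.6364 -0.0328  0.07  ]] 
centre [ 0.7229 -0.1258  0.07  ] len 0.1997490084751769 0.1571742188241274 yaw [-8.967  -8.8854 -8.4628]
home rear-lip [ 0.5787 -0.1031  0.07  ]  travel 0.012429500692400341 lip mid [ 0.5666 -0.1001  0.05  ]
[[ 0.2656 -0.0004 -0.9641]
 [ 0.9641 -0.0016  0.2656]
 [-0.0017 -1.     -0.    ]]
```

```bash
cat > go.py <<'E'
import sys
from h import *
from bench import r
# offset to world target in current tool axes; and lip-frame yaw error
t=np.array([float(v) for v in sys.argv[1:4]]);th=float(sys.argv[4])
s=r.get_state();R=Ro.from_rotvec(s['ee_rot']).as_matrix()
np.set_printoptions(precision=4,suppress=True)
print('pos',s['ee_pos'],'case yaw now',np.degrees(np.arctan2(-R[0,0],R[1,0])),'want',th,'\ntool delta',R.T@(t-s['ee_pos']),'turn needed (rotvec tool)',(Ro.from_matrix(R).inv()*Ro.from_matrix(np.array([[-np.sin(np.radians(th)),0,-np.cos(np.radians(th))],[np.cos(np.radians(th)),0,-np.sin(np.radians(th))],[0,-1,0]]))).as_rotvec(),'clock',s['clock'],'F',s['contact_force'])
E
python3 -m pendant '[[0,0,0,0,-0.157,0,0],[0,0,0,0,-0.157,0,0],[0,0,0,0,0,0,0]]'; python3 go.py 0.42 0.128 0.15 2.6
```

```text
clock: 0.48
ee_pos: [0.1726, 0.6263, 0.2308]
ee_rot: [-1.188, -1.24, 1.242]
contact_force: [0.4, 0.2, -0.2]
gripper_width: 0.0321
pos [0.1726 0.6263 0.2308] case yaw now 2.4864340198154773 want 2.6 
tool delta [-0.5085  0.0811 -0.2256] turn needed (rotvec tool) [-0.0007 -0.002  -0.0008] clock 0.475 F [ 0.3551  0.1571 -0.1834]
```

```bash
python3 -m pendant '[[-0.05,0.008,-0.022,0,0,0,0],[-0.05,0.008,-0.022,0,0,0,0],[-0.05,0.008,-0.022,0,0,0,0],[-0.05,0.008,-0.022,0,0,0,0],[-0.05,0.008,-0.022,0,0,0,0]]' | tail -1
python3 -m pendant '[[-0.05,0.008,-0.022,0,0,0,0],[-0.05,0.008,-0.022,0,0,0,0],[-0.05,0.008,-0.022,0,0,0,0],[-0.05,0.008,-0.022,0,0,0,0],[0,0,0,0,0,0,0]]'; python3 go.py 0.42 0.128 0.028 2.6
```

```text
gripper_width: -0.0004
clock: 1.72
ee_pos: [0.3921, 0.1812, 0.1588]
ee_rot: [-1.195, -1.231, 1.235]
contact_force: [-1.1, 0.3, -0.5]
gripper_width: -0.0001
pos [0.3921 0.1812 0.1588] case yaw now 1.8672603532468024 want 2.6 
tool delta [-0.0538  0.1309 -0.0262] turn needed (rotvec tool) [-0.0008 -0.0128 -0.0026] clock 1.725 F [-1.069   0.3421 -0.504 ]
```

```bash
python3 -m pendant '[[-0.053,0.01,-0.026,0,-0.012,0,0],[0,0.04,0,0,0,0,0],[0,0.04,0,0,0,0,0],[0,0.04,0,0,0,0,0],[0,0,0,0,0,0,0]]'; python3 go.py 0.526 0.134 0.028 2.6; python3 - <<'E'
from bench import r
import cv2
cv2.imwrite('pics/t1.png',cv2.resize(r.get_image('top')[90:290,200:440],None,fx=3,fy=3))
E
```

```text
clock: 2.35
ee_pos: [0.4175, 0.1303, 0.0468]
ee_rot: [-1.187, -1.24, 1.265]
contact_force: [-0.1, -0.1, 0.3]
gripper_width: -0.0003
pos [0.4175 0.1303 0.0468] case yaw now 3.322223930561128 want 2.6 
tool delta [-0.0024  0.0182 -0.1086] turn needed (rotvec tool) [-0.0065  0.0126 -0.0139] clock 2.35 F [-0.1484 -0.143   0.3382]
```

View pics/t1.png

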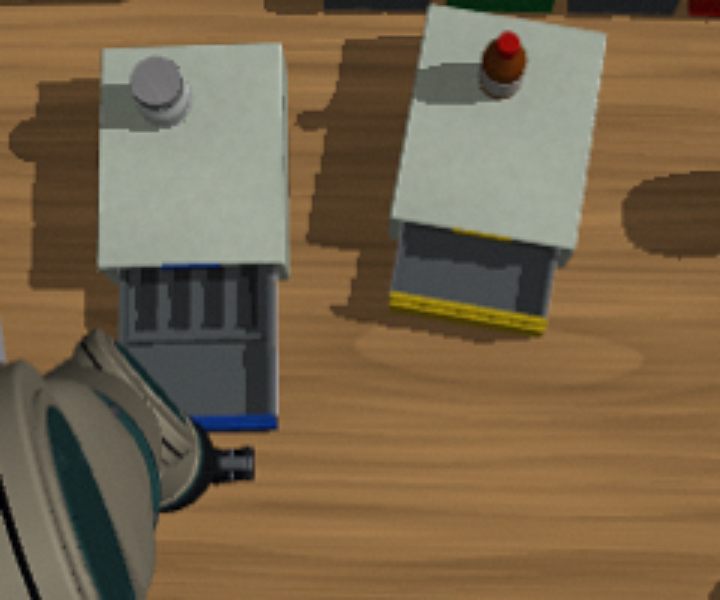

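The fingers stand in front of the blue lip, at about (245,463) in the crop. I'll check that against the projection and bring the tool to full depth.

```bash
python3 -m pendant '[[0,0.018,0,-0.006,0.012,-0.014,0],[0,0,0,0,0,0,0]]'; python3 go.py 0.526 0.134 0.028 2.6; python3 - <<'E'
from h import *
from bench import r
print((proj(r.camera_model('top'),[[.4175,.1303,.0468]])-[200,90])*3)
E
```

```text
clock: 2.65
ee_pos: [0.4186, 0.129, 0.0322]
ee_rot: [-1.19, -1.244, 1.245]
contact_force: [-0.2, -0.4, 0.7]
gripper_width: -0.0002
pos [0.4186 0.129  0.0322] case yaw now 2.687004851623146 want 2.6 
tool delta [-0.      0.0044 -0.1075] turn needed (rotvec tool) [ 0.0016  0.0015 -0.0029] clock 2.65 F [-0.2198 -0.4013  0.6527]
[[193.20990013 473.43576595]]
```

```bash
python3 - <<'E'
from h import *
from bench import r
import cv2
cm=r.camera_model('wrist');R=np.array(cm['R']);C=-R.T@cm['t'];print('wristcam',C,'fwd',R[2],'px',proj(r.camera_model('top'),[C])-[200,90])
a=r.get_image('scene');b=r.get_image('wrist')
a=a[80:260,150:450];cv2.imwrite('pics/s2.png',np.vstack([cv2.resize(a,(500,300)),cv2.resize(b,(480,300))[:, :] if 0 else cv2.copyMakeBorder(cv2.resize(b,(480,300)),0,0,0,20,0)]))
E
```

```text
wristcam [0.34292987 0.12522751 0.17581338] fwd [ 0.29636596  0.01172879 -0.95500244] px [[ 56.38104398 188.4821815 ]]
```

View pics/s2.png

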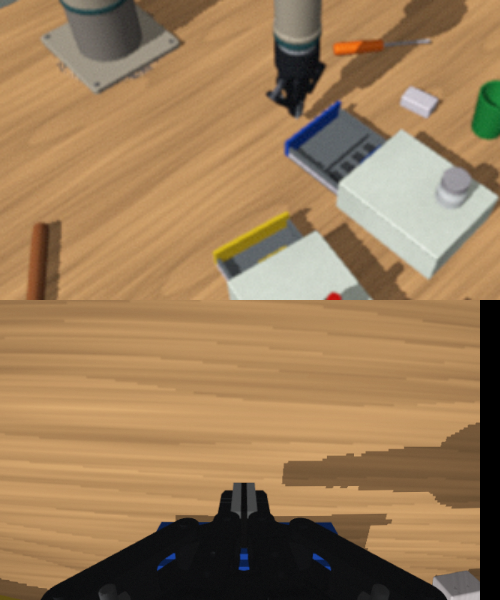

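The scene view shows the closed fingers vertical and in front of the blue lip, centred on it, which fits the measured pose. I'll push now.

```bash
python3 -m pendant '[[0,0.004,-0.01,0,0,0,0],[0,0,-0.015,0,0,0,0],[0,0,-0.015,0,0,0,0],[0,0,-0.02,0,0,0,0],[0,0,-0.02,0,0,0,0]]'; python3 -m pendant '[[0,0,-0.008,0,0,0,0],[0,0,-0.008,0,0,0,0],[0,0,-0.004,0,0,0,0],[0,0,0,0,0,0,0]]'; python3 go.py 0.526 0.134 0.028 2.6
```

```text
clock: 3.38
ee_pos: [0.4981, 0.1327, 0.028]
ee_rot: [-1.189, -1.241, 1.247]
contact_force: [-3.2, -0.2, -1.1]
gripper_width: 0.0002
clock: 3.88
ee_pos: [0.5191, 0.1337, 0.028]
ee_rot: [-1.191, -1.244, 1.244]
contact_force: [0.5, -0.6, -0.3]
gripper_width: 0.0001
pos [0.5191 0.1337 0.028 ] case yaw now 2.6737389276256023 want 2.6 
tool delta [-0.      0.     -0.0069] turn needed (rotvec tool) [ 0.0028  0.0013 -0.0027] clock 3.875 F [ 0.4995 -0.6304 -0.3369]
```

```bash
for i in 1 2 ; do python3 -m pendant '[[0,0,-0.002,0,0,0,0],[0,0,-0.002,0,0,0,0],[0,0,-0.001,0,0,0,0],[0,0,0,0,0,0,0]]' | sed -n 2,4p; done
```

```text
ee_pos: [0.5236, 0.1339, 0.028]
ee_rot: [-1.19, -1.244, 1.245]
contact_force: [-2.2, 1.2, 1.9]
ee_pos: [0.5257, 0.1338, 0.0277]
ee_rot: [-1.187, -1.24, 1.249]
contact_force: [-8.2, 0.5, 6.0]
```

```bash
python3 -m pendant '[[0,0,-0.002,0,0,0,0],[0,0,-0.002,0,0,0,0],[0,0,0,0,0,0,0]]' | sed -n 2,4p;python3 -m pendant '[[0,0,-0.002,0,0,0,0],[0,0,0,0,0,0,0],[0,0,0,0,0,0,0]]' | sed -n 2,4p
```

```text
ee_pos: [0.5257, 0.1337, 0.0274]
ee_rot: [-1.184, -1.234, 1.254]
contact_force: [-15.3, 0.3, 11.3]
ee_pos: [0.5257, 0.1336, 0.0273]
ee_rot: [-1.182, -1.232, 1.256]
contact_force: [-19.5, 1.8, 14.7]
```

The force rises while the tip stays at x = 0.5257, so blue is on its hard stop. Backing off and rising.

```bash
python3 -m pendant '[[0,0,0.02,0,0,0,0],[0,0,0.025,0,0,0,0],[0,-0.04,0,0,0,0,0],[0,-0.055,0,0,0.1,0,0],[0,0,0,0,0.1,0,0]]' | sed -n 2,4p;  python3 go.py 0.592 -0.104 0.125 -8.9
```

```text
ee_pos: [0.4931, 0.1337, 0.1267]
ee_rot: [-1.286, -1.101, 1.086]
contact_force: [0.1, 0.2, -0.5]
pos [0.4931 0.1337 0.1267] case yaw now -9.00923478135002 want -8.9 
tool delta [-0.2193  0.0027 -0.1349] turn needed (rotvec tool) [ 0.0107 -0.0019  0.0021] clock 6.25 F [ 0.0773  0.1906 -0.4585]
```

```bash
python3 -m pendant '[[-0.044,0,-0.027,0.01,0,0,0],[-0.044,0,-0.027,0,0,0,0],[-0.044,0,-0.027,0,0,0,0],[-0.044,0,-0.027,0,0,0,0],[-0.043,0,-0.027,0,0,0,0]]' | sed -n 2,4p; python3 -m pendant '[[0,0,0,0,0,0,0],[0,0,0,0,0,0,0]]' >/dev/null;  python3 go.py 0.592 -0.104 0.03 -8.9; python3 - <<'E'
from bench import r
import cv2,numpy as np
from h import *
a=r.get_image('scene')[80:300,250:480];b=r.get_image('wrist');t=r.get_image('top')[90:240,200:420]
c=r.camera_model('wrist');print('lip rear ends wrist px*1.0',proj(c,[[.5765,-.0332,.05],[.5566,-.167,.05]]))
cv2.imwrite('pics/s3.png',np.hstack([cv2.resize(a,(360,345)),cv2.resize(t,(440,345))]))
cv2.imwrite('pics/w3.png',b)
E
```

```text
ee_pos: [0.5907, -0.1069, 0.1229]
ee_rot: [-1.275, -1.09, 1.099]
contact_force: [-0.8, 0.6, 0.4]
pos [ 0.5895 -0.1044  0.1226] case yaw now -8.81312343962606 want -8.9 
tool delta [ 0.0009  0.0926 -0.0031] turn needed (rotvec tool) [-0.0073  0.0015 -0.0019] clock 7.125 F [-0.0429  0.784  -0.6661]
lip rear ends wrist px*1.0 [[422.89554942 179.71832545]
 [227.00934101 180.01590476]]
```

View pics/s3.png

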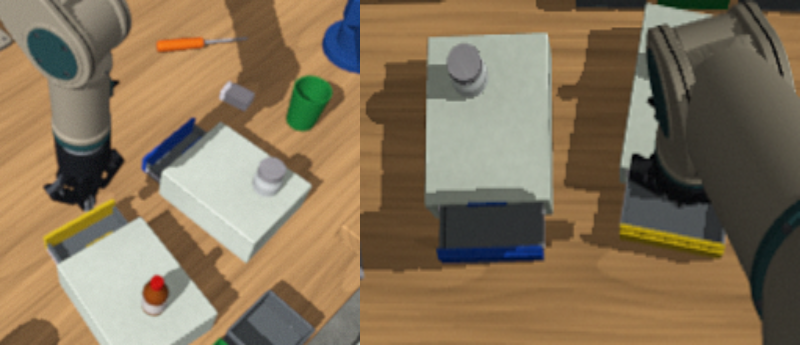

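View pics/w3.png

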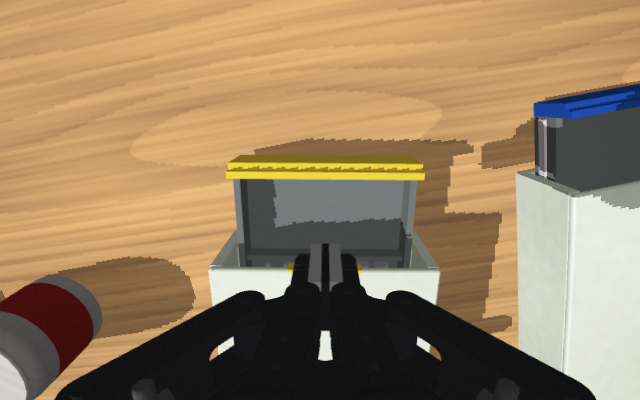

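In the wrist view the lip's rear edge is at row 180, exactly where predicted, and the fingers stand behind it over the slot. The blue tray is home in the top view. Descending into the slot, then drawing.

```bash
python3 -m pendant '[[0,0.03,-0.002,-0.007,0,0,0],[0,0.03,0,0,0,0,0],[0,0.02,0,0,0,0,0],[0,0.012,0,0,0,0,0],[0,0,0,0,0,0,0]]' | sed -n 2,4p; python3 -m pendant '[[0,0,0.005,0,0,0,0],[0,0,0.005,0,0,0,0],[0,0,0.006,0,0,0,0],[0,0,0.006,0,0,0,0],[0,0,0,0,0,0,0]]' | sed -n 2,4p; python3 go.py 0.4817 -0.0867 0.03 -8.9
```

```text
ee_pos: [0.5907, -0.1047, 0.0302]
ee_rot: [-1.278, -1.093, 1.099]
contact_force: [-0.0, -0.0, 0.2]
ee_pos: [0.5688, -0.1017, 0.031]
ee_rot: [-1.279, -1.093, 1.098]
contact_force: [0.5, 0.1, -0.8]
pos [ 0.5688 -0.1017  0.031 ] case yaw now -8.780546489115807 want -8.9 
tool delta [0.0015 0.0011 0.0884] turn needed (rotvec tool) [-0.0009  0.0021 -0.0028] clock 8.525 F [ 0.4731  0.1076 -0.8164]
```

```bash
python3 -m pendant '[[0,0,0.012,0,0,0,0],[0,0,0.016,0,0,0,0],[0,0,0.016,0,0,0,0],[0,0,0.016,0,0,0,0],[0,0,0.008,0,0,0,0]]' | sed -n 2,4p; python3 -m pendant '[[0,0,0.006,0,0,0,0],[0,0,0.004,0,0,0,0],[0,0,0.004,0,0,0,0],[0,0,0.002,0,0,0,0],[0,0,0,0,0,0,0]]' | sed -n 2,4p;  python3 go.py 0.4809 -0.0878 0.03 -8.9
```

```text
ee_pos: [0.5011, -0.0909, 0.0309]
ee_rot: [-1.278, -1.094, 1.098]
contact_force: [2.7, -0.2, -0.2]
ee_pos: [0.4858, -0.089, 0.0306]
ee_rot: [-1.279, -1.093, 1.098]
contact_force: [0.8, -0.0, -0.1]
pos [ 0.4858 -0.089   0.0306] case yaw now -8.786016239314234 want -8.9 
tool delta [0.0004 0.0006 0.005 ] turn needed (rotvec tool) [-0.0015  0.002  -0.0029] clock 9.775 F [ 0.8258 -0.0293 -0.0594]
```

```bash
for i in 1 2; do python3 -m pendant '[[0,0,0.002,0,0,0,0],[0,0,0.002,0,0,0,0],[0,0,0.001,0,0,0,0],[0,0,0,0,0,0,0]]' | sed -n 2,4p; done
```

```text
ee_pos: [0.4809, -0.0882, 0.0306]
ee_rot: [-1.279, -1.093, 1.098]
contact_force: [1.2, -0.4, -0.8]
ee_pos: [0.4805, -0.088, 0.0311]
ee_rot: [-1.284, -1.099, 1.093]
contact_force: [8.5, -2.5, -7.6]
```

```bash
python3 -m pendant '[[0,0,0.002,0,0,0,0],[0,0,0.001,0,0,0,0],[0,0,0,0,0,0,0]]' | sed -n 2,4p
```

```text
ee_pos: [0.4806, -0.088, 0.0314]
ee_rot: [-1.288, -1.103, 1.09]
contact_force: [13.7, -4.7, -9.6]
```

At the stop: the tip holds at x = 0.4805 while the force rises, matching the predicted 0.4809. Backing off the lip and rising straight up.

```bash
python3 -m pendant '[[0,0,-0.008,0,0,0,0],[0,0,-0.014,0,0,0,0],[0,0,0,0,0,0,0],[0,-0.03,0,0,0,0,0],[0,-0.04,0,0,0,0,0]]' | sed -n 2,4p; python3 -m pendant '[[0,-0.05,0,0,0,0,0],[0,-0.05,0,0,0,0,0],[0.05,-0.01,0.02,0,0,0,0],[0.05,0,0.02,0,0,0,0],[0,0,0,0,0,0,0]]' | sed -n 2,4p; python3 - <<'E'
from bench import r
import cv2,numpy as np
a=r.get_image('scene')[80:340,100:520];t=r.get_image('top')[60:300,120:520]
cv2.imwrite('pics/f.png',np.vstack([cv2.resize(a,(420,260)),cv2.resize(t,(420,252))]));cv2.imwrite('pics/topf.png',r.get_image('top'))
d=cv2.absdiff(cv2.imread('pics/topf.png'),cv2.imread('pics/top0.png'))
E
```

```text
ee_pos: [0.4924, -0.0899, 0.1004]
ee_rot: [-1.275, -1.09, 1.101]
contact_force: [0.7, -0.7, 0.1]
ee_pos: [0.4685, 0.0191, 0.2107]
ee_rot: [-1.274, -1.099, 1.104]
contact_force: [-0.1, -1.4, -0.2]
```

View pics/topf.png

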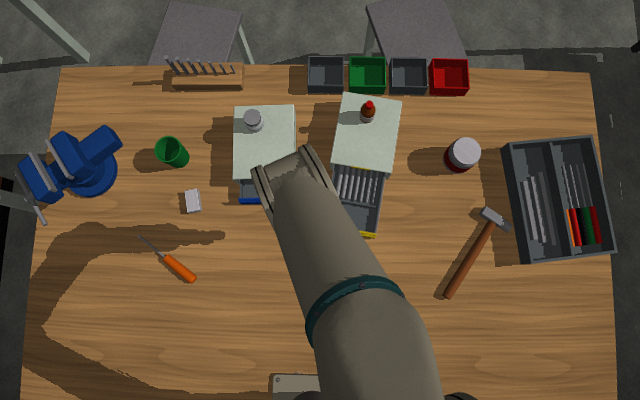

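View pics/f.png

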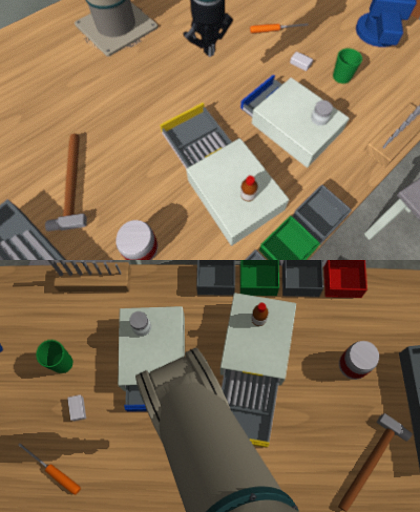

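Both trays look right: blue home, yellow out, and the loose things sit at the same pixels as before. As a last numeric check I'll compare the lip edges in the scene image with their predicted ends.

```bash
python3 - <<'E'
from h import *
from bench import r
im=r.get_image('scene');cm=r.camera_model('scene');hsv=cv2.cvtColor(im,cv2.COLOR_BGR2HSV)
for n,lo,hi,rear,th,box in(('blue',(105,150,40),(125,255,255),(.5459,.1351),2.6,(280,120,420,220)),('yel',(22,150,60),(34,255,255),(.47,-.0861),-8.9,(230,150,330,260))):
    th=np.radians(th);u=np.array([np.cos(th),np.sin(th)]);v=np.array([-u[1],u[0]])
    for dt in(0,.01):
        s=-1 if n=='blue' else 1
        c=np.array(rear)+s*dt*u
        pts=[[*(c-o*u+e*v),z] for o in(0,.01) for e in(-.068,.068) for z in(.02,.05)]
        m=np.zeros(im.shape[:2],np.uint8);cv2.fillConvexPoly(m,cv2.convexHull(np.round(proj(cm,pts)).astype(int)),1)
        k=cv2.inRange(hsv,lo,hi);x0,y0,x1,y1=box;w=np.zeros_like(k);w[y0:y1,x0:x1]=k[y0:y1,x0:x1]
        print(n,'off by',dt,'IoU',((m>0)&(w>0)).sum()/((m>0)|(w>0)).sum(),(w>0).sum())
s=r.get_state();print(s['clock'],s['contact_force'],s['ee_pos'])
E
```

```text
blue off by 0 IoU 0.6102150537634409 239
blue off by 0.01 IoU 0.2389558232931727 239
yel off by 0 IoU 0.7751479289940828 398
yel off by 0.01 IoU 0.5475352112676056 398
12.6 [-0.47984385 -0.074213   -0.58917465] [0.47040358 0.01361083 0.21001002]
```

```bash
python3 -c "
from bench import r
print(r.close_job())"
```

```text
the job is handed in; nothing more can be done
None
```

I pushed the blue tray fully home with the closed fingertips. Then I hooked them behind the yellow lip and drew that tray out to its stop. Neither lip was pinched, and I handed the job in at about 12.6 s with the arm clear at z = 0.21 m.

- **Stops:** Both trays reached a hard stop. The tip held still while the force rose, to about 24 N total on blue and 17 N on yellow. It stopped within 1 mm of where I had calculated.
- **Final pictures:** The scene image matches blue home and yellow fully out clearly better than positions 10 mm off. By eye, the loose things are at the same pixels as at the start; I did not measure them.
- **Disagreement:** In one early top view the fingers appeared to stand off from their predicted pixel, partly hidden by the arm. The scene and wrist views showed the pose was right, so I went on.
- **Limit of the last check:** In the final top view the arm hid part of the blue tray, so its home position rests on the scene image and the contact force.

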